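# Hold the spring press down with the setting punch

## Task

Draw the setting punch (the tool with the stout, flat-ended handle) out of the tool block, put its shank down the guide tube of the spring press and push the ram down 10 mm, give or take 3 mm, never bottoming it. Finish while still holding the punch there, upright and steady, so that the glued stud stays under pressure: do not let go. Leave the other two tools in the block and do not disturb anything else on the bench.

Things in the scene. Friction and masses are not known exactly. Their poses are not given: they have to be found in the camera images.
- punch: Setting punch, 0.16 kg, upright in one of the block's wells (which one varies). Origin: centre of its flat lower end, z up. Upwards: round steel shank 12 mm across, 0 to 60 mm; brass flange 40 mm across, 60 to 65 mm, resting on the block; stout straight round wooden handle 32 mm across with a flat end, 65 to 110 mm, to be gripped (the other handles are far thinner).
- awl: Another tool in the block, to be left there: same size of shank and flange, pear-shaped handle up to 22 mm across with a rounded end; origin at the lower end of its shank, z up, 110 mm long.
- creaser: Another tool in the block, to be left there: same size of shank and flange, slim straight handle 14 mm across; origin at the lower end of its shank, z up, 110 mm long.
- block: Dark wooden tool block screwed to the table, 70 mm (its x) x 200 mm (its y) x 70 mm high; origin at the centre of its underside. Three round upright wells, 16 mm across, in a row along its y at -65, 0 and +65 mm; shanks hang 60 mm deep in them, all tool tops at 120 mm above the table.
- press: Grey spring press bolted down; origin on the table under the axis of its guide tube. Base 18 mm high, from -50 to +100 mm along its x, 100 mm wide; column behind the tube (+x side) up to 85 mm; upright steel guide tube 40 mm outside, bore 25 mm, rim 110 mm above the table, its highest part. A foot below the tube already rests on a brass stud.
- guide_rim (a point): Centre of the mouth of the guide tube, 110 mm above the table.
- ram_top (a point): Centre of the flat top of the brass ram (23 mm across) inside the guide tube: 15 mm below the rim when the ram is up; moves down with it.
- ram (a joint): Downward travel of the spring-loaded ram in m: 0 up, 0.018 bottomed. The spring pushes back with about 4 N at the top, 10 N at 10 mm and 15 N at the bottom, so it rises by itself when let go. Fingers do not fit into the tube; the punch's shank does.
- spool_a: A small thread spool, 48 mm across, 56 mm tall, standing between the work areas; origin at its underside. To be left alone.
- jar: Small glass jar with a steel cap, 56 mm across, 75 mm tall; origin at its underside. To be left alone.
- spool_b: Thread spool, 48 mm across, 56 mm tall, far left; origin at its underside. To be left alone.
- spool_c: Thread spool, 48 mm across, 56 mm tall, far right; origin at its underside. To be left alone.
- mallet: Mallet lying down at the far side of the table: head 48 mm across and 85 mm long, handle reaching 190 mm from it; origin at its underside. To be left alone.
- studs: Open two-part tray, 100 x 140 x 30 mm, at the far side; origin at its underside. To be left alone.
- folder: Flat white folding bone, 35 x 120 x 6 mm, lying at the far right; origin at its underside. To be left alone.
Mind the look-alikes: they are no part of the job. Leave any black or turquoise look-alike of the awl alone.

How it is judged (in metres and radians):
On the way, in this order (a step that is already met when the one before it is completed fails the run):
1. the punch is lifted clear out of the tool block in the gripper (height (world z) of punch above 0.078 m and contact force between punch and the fingers above 2 N), for 0.1 s.
2. the gripped punch pushes the ram 7 to 13 mm down (value of joint ram between 0.007 and 0.013 m and contact force between punch and press above 4 N and contact force between punch and the fingers above 3 N and distance between punch and ram_top below 0.012 m and angle between punch's own z axis and vertical below 0.2 rad), for 0.3 s.
At the end, for the whole second after the job is handed in: For the last second the gripper (over 3 N) holds the punch, within 0.2 rad of upright, its end within 12 mm of the ram's centre, pushing over 4 N; the ram rests 7 to 13 mm down; awl and creaser still in their wells (moved under 15 mm, tilted under 0.25 rad) (all of step 2 and velocity of joint ram between -0.005 and 0.005 m/s and distance of each of awl, creaser from where it was at the start of the episode below 0.015 m and angle between each of awl, creaser's own z axis and vertical below 0.25 rad); the arm keeps its last pose, push and grip.
It fails at once if the ram is pushed to the bottom (more than 17 mm) (value of joint ram above 0.017 m).
It fails at once if another tool is pulled out of the block (moved more than 40 mm) (distance of any of awl, creaser from where it was at the start of the episode above 0.04 m).
It fails at once if something else on the bench is shoved by more than 30 mm or knocked over (distance of any of spool_a, jar, spool_b, spool_c, mallet, studs, folder from where it was at the start of the episode above 0.03 m or angle between any of spool_a, jar, spool_b, spool_c, mallet, studs, folder's own z axis and vertical above 0.6 rad).
It also fails if it takes over 48 s, if anything falls off the work surface, if the arm or the gripper's body presses on something with over 40 N, if the wrist force passes 120 N, or if a joint passes its speed limit or range.

## Robot

A 6-joint arm with a two-finger parallel gripper is mounted at the origin on the work surface. World frame = base frame: x ahead of the robot, y to its left, z up, the work surface at z = 0. Lengths are in mm, angles in rad, forces in N, time in s.
With the tool pointing down it reaches from about 275 to 750 mm from the base axis. Payload 10.2 kg.
Tool frame: the origin (TCP) lies at the very end of the fingers, on their centre line; the grasp point (between the pads) lies 19 mm behind it; y points along the fingers, x is the direction in which the jaws open and shut, and the axes are right-handed (so a half turn about y gives the same grasp; the last joint's range is limited). The gripper opens to 85 mm and grips with 20 to 120 N. Pads are 22 mm wide; open, the fingers measure 114 mm over their backs; the gripper's body (76 mm by 85 mm) begins 54 mm behind the grasp point. The pads swing forward as they close: fully open they stand 13 mm farther back than shut.
Start: joints at [1.096, 0.313, 1.498, -0, 1.331, -0.223], TCP at [130.815, 508.447, 231.294] pointing down, gripper open.
Joint ranges: [-2.94, 2.94], [-0.97, 2.17], [0.19, 2.56], [-1.23, 4.37], [0.02, 3.11], [-2.88, 2.88]. Speed limits (rad/s): [2.39, 2.39, 3.01, 3.14, 3.14, 3.14].

## Interface

Orientations are given as a unit quaternion [w, x, y, z].
In Python, from rig import telemetry, imaging, ctrl gives the robot as it stands.
- The arm moves only by the shell command python3 -m handwheel 'ROWS' [FORCE]. ROWS is JSON, a list of rows, each an object with "delta_pos": the shift along the tool's x, y, z in cm, a list of three; "twist": the turn, a rotation vector about the tool's x, y, z in rad, a list of three; "jaw": the opening, from 0 (shut) to 1 (fully open). A call has exactly 10 rows; each row is the pose to reach, as a shift and turn from the pose commanded when the call began, along the tool's axes at that moment; what a row does not reach only later rows make up. A row lasts 1/12 s, in which the tool goes at most 41.7 mm and 7.16 degrees, less where a joint would pass 70% of its speed; a pose out of reach is approached as far as the arm can. A call with a gripper value outside its range is refused whole. The fingers move at their own pace and stop on an object; FORCE is the grip in N (left out, the last holds). Time passes only in rows, so rows that repeat a pose let the fingers close, or fill a call up. It gives the time, the measured TCP pose, the force and the opening at its end, in the units of the state.
- telemetry.sense(): the state, without advancing time (a new reading comes with each control period).
- imaging.capture(name): name is "side" or "top" or "wrist"; returns a dict with "frame" (420x560x3 uint8, red, green, blue), "z_map" (420x560 float32, mm along the optical axis (not along the pixel's ray), 0 where there is no reading), "fx", "fy", "cx", "cy" (pixels), "D" ([k1, k2, p1, p2, k3] as OpenCV has them; the pictures are not rectified), "rvec" (rotation vector, rad) and "tvec" (3), from world to camera coordinates, as OpenCV has them. Camera axes: x right, y down, z forward; pixel columns grow to the right and rows downward; lengths in mm; the calibration is good to about 2 mm. A picture is of the moment at which its call begins.
- ctrl.finish_job(): hands the job in, once; it reports no verdict.
The state is a dict: "time_s": time; "joints": joint angles; "dq": joint speeds; "tau": joint torques, N m; "eef_pos": TCP position; "ee_rot": TCP orientation; "force": force on the tool from outside, world axes, zero at the start; "wrist_torque": the same for the moment, N m; "grip_width": opening from 0.0 (shut) to 1.0 (fully open).
Only numpy, scipy, OpenCV 4.12 (cv2) and the standard library are available. Lean on these libraries where they do the work, as an engineer would, in place of code of your own. Each camera call takes 0.05 s, during which the arm holds its last target.

## Working session

There is one attempt and no reset: what is moved stays moved. The work goes in short steps, Python scripts to look and compute and a shell command to move; the robot and the scene stay as the last step left them, time stands still between calls to the robot, and variables do not carry over. Pictures are saved under pics/ and viewed, and the job is handed in when it is done.

```bash
mkdir -p pics; ls; cat > h.py <<'E'
import numpy as np,cv2
from rig import telemetry, imaging, ctrl
def cap(n,f):
    c=imaging.capture(n); np.savez('pics/'+f+'.npz',**{k:np.array(v) for k,v in c.items()}); cv2.imwrite('pics/'+f+'.png',c['frame'][:,:,::-1]); return c
def load(f): return dict(np.load('pics/'+f+'.npz'))
def K(c): return np.array([[c['fx'],0,c['cx']],[0,c['fy'],c['cy']],[0,0,1]],float)
def RT(c): return cv2.Rodrigues(np.array(c['rvec'],float))[0],np.array(c['tvec'],float).ravel()
def pt(c,u,v,z=None,h=None):
    n=cv2.undistortPoints(np.array([[[u,v]]],float),K(c),np.array(c['D'],float))[0,0]
    R,t=RT(c); r=np.array([n[0],n[1],1.])
    if h is not None:
        o=-R.T@t; d=R.T@r; return o+d*(h-o[2])/d[2]
    if z is None: z=c['z_map'][int(round(v)),int(round(u))]
    return R.T@(r*z-t)
def proj(c,P): return cv2.projectPoints(np.array(P,float).reshape(-1,1,3),np.array(c['rvec'],float),np.array(c['tvec'],float),K(c),np.array(c['D'],float))[0].reshape(-1,2)
def cropz(f,u0,v0,u1,v1,s,out):
    i=cv2.imread('pics/'+f+'.png')[v0:v1,u0:u1]; cv2.imwrite('pics/'+out+'.png',cv2.resize(i,None,fx=s,fy=s,interpolation=cv2.INTER_CUBIC))
E
python3 - <<'E'
from h import *
for n in ("top","side","wrist"): cap(n,n+'0')
s=telemetry.sense();print({k:np.round(v,4).tolist() for k,v in s.items()})
E
```

```text
pics
{'time_s': 0.15, 'joints': [1.0956, 0.3133, 1.4982, -0.0, 1.331, -0.2234], 'dq': [-0.0002, -0.0021, -0.0035, 0.0009, -0.0002, -0.0002], 'tau': [0.0017, -41.2366, -25.9793, -0.0002, 0.0032, 0.0], 'eef_pos': [130.7189, 508.2832, 230.8786], 'ee_rot': [-0.5587, 0.559, 0.433, -0.4336], 'force': [-0.5278, 0.2807, -0.268], 'wrist_torque': [0.0031, 0.0527, -0.0138], 'grip_width': 0.9982}
```

View pics/top0.png

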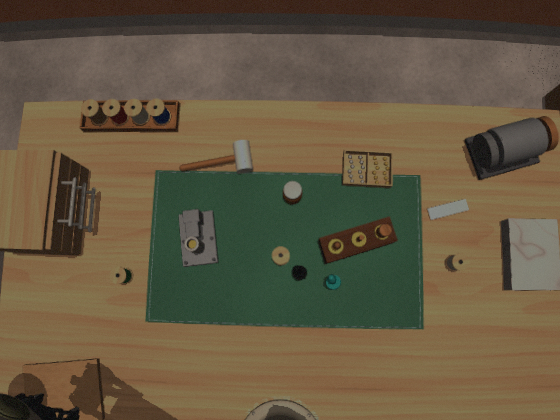

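View pics/side0.png

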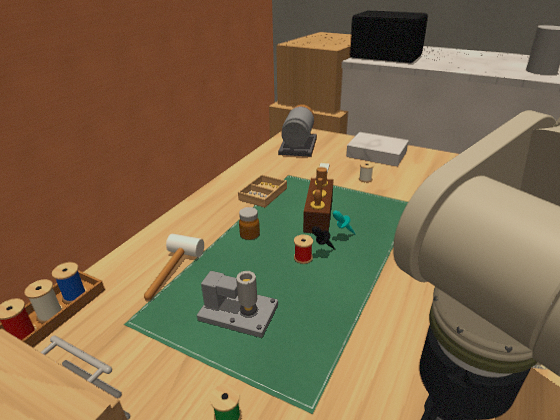

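View pics/wrist0.png

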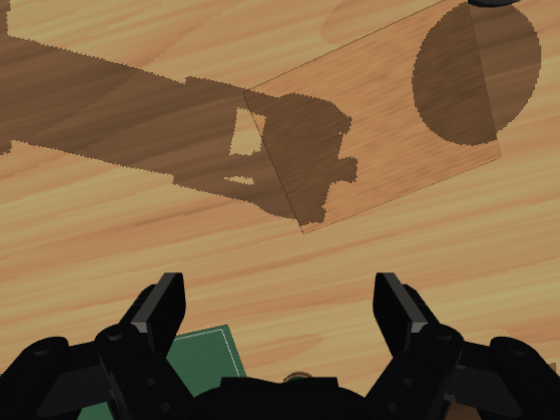

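```bash
python3 - <<'E'
from h import *
cropz('top0',300,205,420,295,6,'c_block'); cropz('top0',165,200,235,275,8,'c_press'); cropz('side0',280,150,370,260,6,'c_sblock')
c=load('top0')
R,t=RT(c);print(-R.T@t)
for u,v in [(336,246),(359,239),(383,231),(193,244),(281,255),(292,190),(300,272),(333,282)]: print(u,v,np.round(pt(c,u,v),1))
E
```

```text
[ 418.20191309  -15.18349226 1256.02341229]
336 246 [ 524.2 -132.8  116.7]
359 239 [ 544.  -192.8  111.4]
383 231 [ 565.4 -254.2  117. ]
193 244 [522.9 241.7  92. ]
281 255 [502.4   8.8  54.5]
292 190 [678.  -17.2  74. ]
300 272 [457.3 -42.7  76.2]
333 282 [ 432.9 -129.    84.7]
```

View pics/c_block.png

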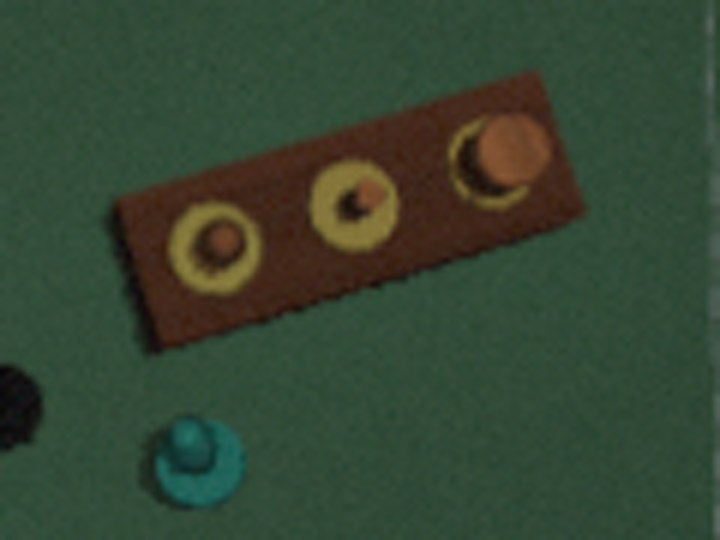

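View pics/c_press.png

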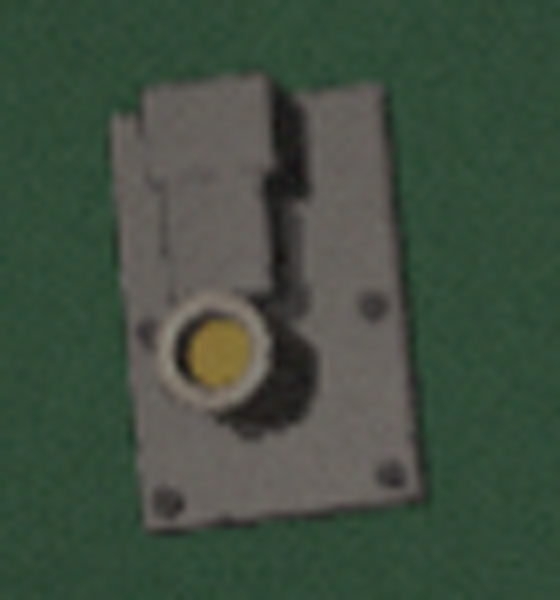

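View pics/c_sblock.png

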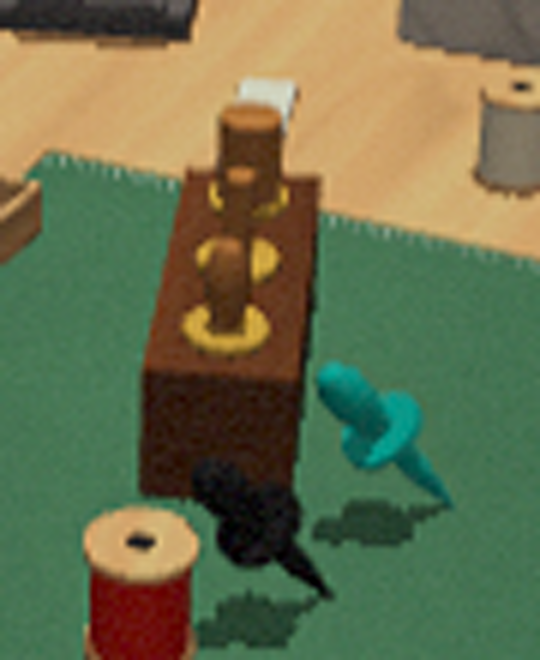

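```bash
python3 - <<'E'
from h import *
from scipy.spatial.transform import Rotation as Ro
c=load('top0')
f=lambda x,y,u0,v0,s:(u0+(x+.5)/s-.5,v0+(y+.5)/s-.5)
print('punch top',pt(c,*f(513,149,300,205,6),h=120),pt(c,*f(513,149,300,205,6)))
print('punch flange',pt(c,*f(490,163,300,205,6),h=75))
a=pt(c,*f(216,248,300,205,6),h=75);b=pt(c,*f(354,205,300,205,6),h=75);print('awl',a,'creaser',b,b+(b-a))
# depth-based: points in z range 112-125 near punch, and rim
R,t=RT(c)
for n,(u0,v0,u1,v1),(z0,z1) in [('punch',(370,215,400,245),(114,126)),('rim',(178,228,208,258),(104,116)),('slim',(352,230,368,246),(90,126))]:
  P=np.array([pt(c,u,v) for u in range(u0,u1) for v in range(v0,v1)]);P=P[(P[:,2]>z0)&(P[:,2]<z1)];print(n,len(P),P.mean(0),(P.min(0)+P.max(0))/2,np.ptp(P,axis=0))
r=pt(c,*f(217,350,165,200,8),h=110);print('rim',r, 'ram',pt(c,*f(221,353,165,200,8),h=95))
s=load('side0')
print('side proj rim',proj(s,[r]),'punch top',proj(s,[pt(c,*f(513,149,300,205,6),h=120)]))
# block edges at h=70 corners
C=[pt(c,*f(x,y,300,205,6),h=70)[:2] for x,y in [(117,200),(537,70),(585,213)]];print('block',C,np.linalg.norm(C[1]-C[0]),np.linalg.norm(C[2]-C[1]))
d=C[1]-C[0];print('y dir',np.degrees(np.arctan2(*d[::-1])))
st=telemetry.sense();q=st['ee_rot'];print(np.round(Ro.from_quat([q[1],q[2],q[3],q[0]]).as_matrix(),4))
E
```

```text
punch top [ 569.23965137 -259.00595711  120.        ] [ 569.04131922 -258.68578657  121.49174616]
punch flange [ 568.72213044 -258.25555339   75.        ]
awl [ 528.30000407 -136.02849483   75.        ] creaser [ 548.69900198 -197.30801476   75.        ] [ 569.0979999  -258.58753469   75.        ]
punch 123 [ 569.84042767 -259.20035471  118.92511687] [ 570.4928154  -259.03699977  119.38843697] [31.69687046 31.51476284  9.68435814]
rim 112 [523.93824991 243.53144319 108.55844858] [523.92650693 243.65470559 108.78759668] [37.30813345 38.79413285  9.42285929]
slim 33 [ 548.64762302 -195.52581586  114.31476916] [ 549.63455675 -195.92163112  109.02964733] [12.97021738 12.28379603 30.99236234]
rim [522.99756035 241.32521361 110.        ] ram [523.41109353 243.28936566  95.        ]
side proj rim [[247.28944568 275.27651384]] punch top [[322.213955   167.93597758]]
block [array([549.29265144, -92.25328811]), array([ 611.98318861, -281.09951975]), array([ 547.68381816, -301.88503813])] 198.97990514847567 67.5754897443461
y dir -71.6355857940737
[[ 2.491e-01 -4.000e-04 -9.685e-01]
 [ 9.685e-01 -9.000e-04  2.491e-01]
 [-9.000e-04 -1.000e+00  2.000e-04]]
```

Candidates in the block (top view): (336,246) has a pear-shaped handle, so it is the awl. (359,239) has a slim handle, so it is the creaser. (385,230) has a flat end and measures about 32 mm across at z≈120, so it is the punch. The enlarged crops from the top and side cameras both confirm this. The black and turquoise look-alikes at (300,272) and (333,282) are outside the block. The press tube is at (192,244).

Next I move over the block at safe height and turn the jaws across it.

```bash
python3 -m handwheel '[{"delta_pos":[-2.5,0,-2.4],"twist":[0,0.1,0],"jaw":1},{"delta_pos":[-5,0,-4.9],"twist":[0,0.2,0],"jaw":1},{"delta_pos":[-7.6,0,-7.4],"twist":[0,0.3,0],"jaw":1},{"delta_pos":[-10.1,0,-9.8],"twist":[0,0.4,0],"jaw":1},{"delta_pos":[-12.7,0,-12.3],"twist":[0,0.5,0],"jaw":1},{"delta_pos":[-15.2,0,-14.8],"twist":[0,0.6,0],"jaw":1},{"delta_pos":[-17.7,0,-17.2],"twist":[0,0.7,0],"jaw":1},{"delta_pos":[-20.3,0,-19.7],"twist":[0,0.8,0],"jaw":1},{"delta_pos":[-22.8,0,-22.2],"twist":[0,0.9,0],"jaw":1},{"delta_pos":[-25.3,0,-24.6],"twist":[0,1.0,0],"jaw":1}]' 80
cat > go.py <<'E'
import sys
from h import *
from scipy.spatial.transform import Rotation as Ro
def info(tgt=None):
    s=telemetry.sense();q=s['ee_rot'];R=Ro.from_quat([q[1],q[2],q[3],q[0]]).as_matrix()
    print('t',round(s['time_s'],2),'p',np.round(s['eef_pos'],1),'x',np.round(R[:,0],3),'y',np.round(R[:,1],3),'F',np.round(s['force'],1),'g',round(s['grip_width'],3),'q',np.round(s['joints'],2))
    if tgt is not None: print('delta cm tool',np.round(R.T@(np.array(tgt)-s['eef_pos'])/10,2))
if __name__=='__main__': info([float(a) for a in sys.argv[1:4]] if len(sys.argv)>3 else None)
E
python3 go.py 569.3 -258.8 200
```

```text
time_s: 0.98
eef_pos: [306.4, 200.5, 231.3]
ee_rot: [0.698, -0.698, -0.111, 0.111]
force: [0.2, 1.1, 0.1]
grip_width: 1.001
t 0.98 p [306.4 200.5 231.3] x [0.951 0.309 0.   ] y [ 0.  0. -1.] F [0.2 1.1 0.1] g 1.001 q [ 0.26 -0.05  1.92  0.    1.28 -0.06]
delta cm tool [ 10.81   3.13 -51.81]
```

```bash
python3 -m handwheel '[{"delta_pos":[0.7,0,-3.5],"twist":[0,0,0],"jaw":1},{"delta_pos":[1.4,0,-7],"twist":[0,0,0],"jaw":1},{"delta_pos":[2.2,0,-10.5],"twist":[0,0,0],"jaw":1},{"delta_pos":[2.9,0,-14],"twist":[0,0,0],"jaw":1},{"delta_pos":[3.6,0,-17.5],"twist":[0,0,0],"jaw":1},{"delta_pos":[4.4,0,-21],"twist":[0,0,0],"jaw":1},{"delta_pos":[5.1,0,-24.5],"twist":[0,0,0],"jaw":1},{"delta_pos":[5.8,0,-28],"twist":[0,0,0],"jaw":1},{"delta_pos":[6.6,0,-31.5],"twist":[0,0,0],"jaw":1},{"delta_pos":[7.3,0,-35],"twist":[0,0,0],"jaw":1}]'
python3 go.py 569.3 -258.8 200
```

```text
time_s: 1.82
eef_pos: [485.7, -109.1, 231.1]
ee_rot: [0.698, -0.698, -0.112, 0.112]
force: [0.0, 1.1, 0.2]
grip_width: 0.999
t 1.82 p [ 485.7 -109.1  231.1] x [ 0.95   0.313 -0.   ] y [-0.  0. -1.] F [0.  1.1 0.2] g 0.999 q [-0.46  0.25  1.58  0.    1.31 -0.78]
delta cm tool [  3.25   3.1  -16.84]
```

```bash
python3 -m handwheel '[{"delta_pos":[0.6,0,-2.8],"twist":[0,0,0],"jaw":1},{"delta_pos":[1.2,0,-5.6],"twist":[0,0,0],"jaw":1},{"delta_pos":[1.8,0,-8.4],"twist":[0,0,0],"jaw":1},{"delta_pos":[2.3,0,-11.2],"twist":[0,0,0],"jaw":1},{"delta_pos":[2.8,0.8,-14],"twist":[0,0,0],"jaw":1},{"delta_pos":[3.15,1.6,-15.8],"twist":[0,0,0],"jaw":1},{"delta_pos":[3.25,2.5,-16.8],"twist":[0,0,0],"jaw":1},{"delta_pos":[3.25,3.1,-16.85],"twist":[0,0,0],"jaw":1},{"delta_pos":[3.25,3.1,-16.85],"twist":[0,0,0],"jaw":1},{"delta_pos":[3.25,3.1,-16.85],"twist":[0,0,0],"jaw":1}]'
python3 go.py 569.3 -258.8 80
python3 - <<'E'
from h import *
c=cap('wrist','wrist1')
print(proj(c,[[569.3,-258.8,120],[569,-258.5,75]]))
E
```

```text
time_s: 2.65
eef_pos: [568.5, -256.0, 200.3]
ee_rot: [0.698, -0.698, -0.112, 0.113]
force: [-0.5, -0.7, 0.3]
grip_width: 1.0
t 2.65 p [ 568.5 -256.   200.3] x [ 0.949  0.314 -0.   ] y [-0.001  0.001 -1.   ] F [-0.5 -0.7  0.3] g 1.0 q [-0.61  0.56  1.22  0.    1.37 -0.93]
delta cm tool [-1.000e-02  1.203e+01 -3.000e-01]
[[280.22662311 224.53872891]
 [279.82188208 205.62324547]]
```

View pics/wrist1.png

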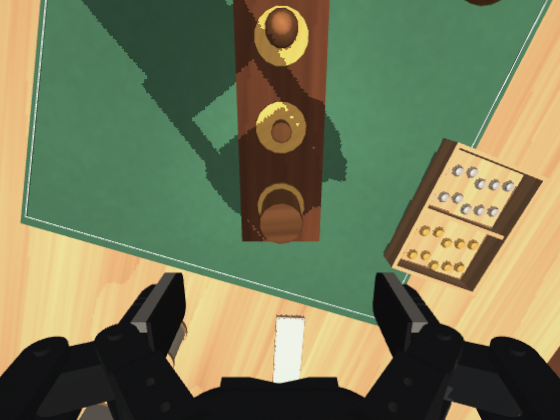

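```bash
python3 -m handwheel '[{"delta_pos":[0,1,-0.2],"twist":[0,0,0],"jaw":1},{"delta_pos":[0,2.5,-0.3],"twist":[0,0,0],"jaw":1},{"delta_pos":[0,4,-0.3],"twist":[0,0,0],"jaw":1},{"delta_pos":[0,5.5,-0.3],"twist":[0,0,0],"jaw":1},{"delta_pos":[0,7,-0.3],"twist":[0,0,0],"jaw":1},{"delta_pos":[0,8.5,-0.3],"twist":[0,0,0],"jaw":1},{"delta_pos":[0,10,-0.3],"twist":[0,0,0],"jaw":1},{"delta_pos":[0,11.2,-0.3],"twist":[0,0,0],"jaw":1},{"delta_pos":[0,11.8,-0.3],"twist":[0,0,0],"jaw":1},{"delta_pos":[0,12,-0.3],"twist":[0,0,0],"jaw":1}]'
python3 go.py 569.3 -258.8 80
python3 - <<'E'
from h import *
c=cap('wrist','wrist2')
E
```

```text
time_s: 3.53
eef_pos: [569.5, -259.5, 79.4]
ee_rot: [0.698, -0.698, -0.112, 0.113]
force: [0.5, 0.5, 0.2]
grip_width: 0.997
t 3.53 p [ 569.5 -259.5   79.4] x [ 0.949  0.314 -0.001] y [-0.001  0.001 -1.   ] F [0.5 0.5 0.2] g 0.997 q [-0.61  0.68  1.35  0.    1.12 -0.93]
delta cm tool [ 0.01 -0.06  0.08]
```

View pics/wrist2.png

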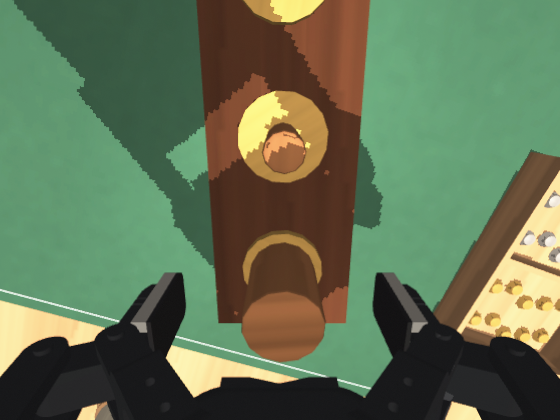

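The wrist view shows the stout punch handle, with its flat end at about (283,326), centred between the pads at x≈160 and x≈400. The creaser is well clear at (284,150). I close the jaws.

```bash
python3 -m handwheel '[{"delta_pos":[0,-0.05,0.05],"twist":[0,0,0],"jaw":0.7},{"delta_pos":[0,-0.05,0.05],"twist":[0,0,0],"jaw":0.5},{"delta_pos":[0,-0.05,0.05],"twist":[0,0,0],"jaw":0.4},{"delta_pos":[0,-0.05,0.05],"twist":[0,0,0],"jaw":0.2},{"delta_pos":[0,-0.05,0.05],"twist":[0,0,0],"jaw":0},{"delta_pos":[0,-0.05,0.05],"twist":[0,0,0],"jaw":0},{"delta_pos":[0,-0.05,0.05],"twist":[0,0,0],"jaw":0},{"delta_pos":[0,-0.05,0.05],"twist":[0,0,0],"jaw":0},{"delta_pos":[0,-0.05,0.05],"twist":[0,0,0],"jaw":0},{"delta_pos":[0,-0.05,0.05],"twist":[0,0,0],"jaw":0}]' 80
python3 go.py 569.3 -258.8 80
```

```text
time_s: 4.42
eef_pos: [570.0, -259.7, 81.6]
ee_rot: [-0.698, 0.699, 0.113, -0.112]
force: [-0.3, 0.2, 5.6]
grip_width: 0.358
t 4.42 p [ 570.  -259.7   81.6] x [0.95  0.314 0.001] y [ 0.001 -0.001 -1.   ] F [-0.3  0.2  5.6] g 0.358 q [-0.61  0.67  1.35 -0.    1.12 -0.93]
delta cm tool [-0.03  0.16  0.11]
```

```bash
python3 -m handwheel '[{"delta_pos":[0,-0.4,0],"twist":[0,0,0],"jaw":0},{"delta_pos":[0,-1.2,0],"twist":[0,0,0],"jaw":0},{"delta_pos":[0,-2.4,0],"twist":[0,0,0],"jaw":0},{"delta_pos":[0,-3.8,0],"twist":[0,0,0],"jaw":0},{"delta_pos":[0,-5.4,0],"twist":[0,0,0],"jaw":0},{"delta_pos":[0,-7.2,0],"twist":[0,0,0],"jaw":0},{"delta_pos":[0,-9,0],"twist":[0,0,0],"jaw":0},{"delta_pos":[0,-11,0],"twist":[0,0,0],"jaw":0},{"delta_pos":[0,-12.6,0],"twist":[0,0,0],"jaw":0},{"delta_pos":[0,-13.5,0],"twist":[0,0,0],"jaw":0}]' 80
python3 go.py 523.5 242.5 215
python3 - <<'E'
from h import *
cap('wrist','wrist3');cap('side','side3');cap('top','top3')
cropz('side3',260,80,400,230,4,'c_s3')
E
```

```text
time_s: 5.25
eef_pos: [569.9, -259.7, 218.9]
ee_rot: [-0.697, 0.699, 0.113, -0.112]
force: [1.0, -0.6, -1.1]
grip_width: 0.361
t 5.25 p [ 569.9 -259.7  218.9] x [0.95  0.314 0.002] y [ 0.003 -0.002 -1.   ] F [ 1.  -0.6 -1.1] g 0.361 q [-0.61  0.55  1.18 -0.    1.41 -0.93]
delta cm tool [11.35  0.28 49.14]
```

View pics/c_s3.png

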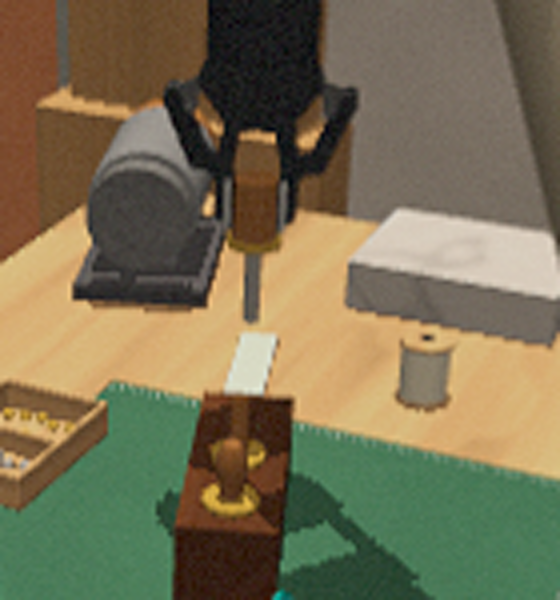

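View pics/wrist3.png

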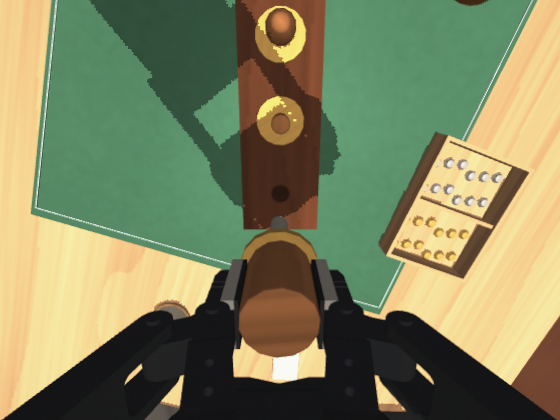

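```bash
python3 - <<'E'
from h import *
c=load('side3')
p=np.array([569.9,-259.7,0])
print((proj(c,[p+[0,0,147],p+[0,0,207],p+[0,0,212],p+[0,0,257]])-[260,80])*4)
w=load('wrist3'); print(proj(w,[p+[0,0,147],p+[0,0,212],p+[0,0,257]]))
E
```

```text
[[249.7823389  317.95852872]
 [252.96785148 241.19981929]
 [253.23964364 234.61726303]
 [255.73089393 174.03111302]]
[[280.21078799 224.6154125 ]
 [280.92951583 269.98330264]
 [281.84837102 327.96621541]]
```

```bash
python3 -m handwheel '[{"delta_pos":[0.3,0,1.2],"twist":[0,0,0],"jaw":0},{"delta_pos":[0.8,0,3.5],"twist":[0,0,0],"jaw":0},{"delta_pos":[1.5,0,6.3],"twist":[0,0,0],"jaw":0},{"delta_pos":[2.2,0,9.3],"twist":[0,0,0],"jaw":0},{"delta_pos":[2.9,0,12.4],"twist":[0,0,0],"jaw":0},{"delta_pos":[3.6,0,15.5],"twist":[0,0,0],"jaw":0},{"delta_pos":[4.3,0,18.6],"twist":[0,0,0],"jaw":0},{"delta_pos":[5,0,21.7],"twist":[0,0,0],"jaw":0},{"delta_pos":[5.7,0,24.8],"twist":[0,0,0],"jaw":0},{"delta_pos":[6.4,0,27.9],"twist":[0,0,0],"jaw":0}]' 80
python3 go.py 523.5 242.5 215
```

```text
time_s: 6.23
eef_pos: [541.5, 27.8, 214.7]
ee_rot: [0.698, -0.698, -0.112, 0.113]
force: [0.9, 0.7, -1.6]
grip_width: 0.355
t 6.23 p [541.5  27.8 214.7] x [ 0.949  0.314 -0.002] y [-0.002  0.001 -1.   ] F [ 0.9  0.7 -1.6] g 0.355 q [-0.16  0.36  1.47  0.    1.31 -0.48]
delta cm tool [ 5.030e+00 -2.000e-02  2.095e+01]
```

```bash
python3 -m handwheel '[{"delta_pos":[0.8,0,3.2],"twist":[0,0,0],"jaw":0},{"delta_pos":[1.5,0,6.4],"twist":[0,0,0],"jaw":0},{"delta_pos":[2.2,0,9.4],"twist":[0,0,0],"jaw":0},{"delta_pos":[2.9,0,12.2],"twist":[0,0,0],"jaw":0},{"delta_pos":[3.5,0,14.8],"twist":[0,0,0],"jaw":0},{"delta_pos":[4.1,0,17],"twist":[0,0,0],"jaw":0},{"delta_pos":[4.5,0,18.8],"twist":[0,0,0],"jaw":0},{"delta_pos":[4.7,0,19.8],"twist":[0,0,0],"jaw":0},{"delta_pos":[4.8,0,20.1],"twist":[0,0,0],"jaw":0},{"delta_pos":[4.8,0,20.1],"twist":[0,0,0],"jaw":0}]' 80
python3 go.py 523.5 242.5 215
python3 - <<'E'
from h import *
cap('wrist','wrist4');cap('side','side4');cap('top','top4')
cropz('side4',180,160,320,310,4,'c_s4');cropz('wrist4',200,140,360,260,4,'c_w4')
E
```

```text
time_s: 7.07
eef_pos: [524.9, 231.7, 215.2]
ee_rot: [-0.698, 0.698, 0.112, -0.113]
force: [0.2, -0.6, -2.1]
grip_width: 0.357
t 7.07 p [524.9 231.7 215.2] x [ 0.949  0.314 -0.001] y [-0.001 -0.    -1.   ] F [ 0.2 -0.6 -2.1] g 0.357 q [ 0.21  0.43  1.37 -0.    1.34 -0.11]
delta cm tool [0.21 0.02 1.07]
```

View pics/c_s4.png

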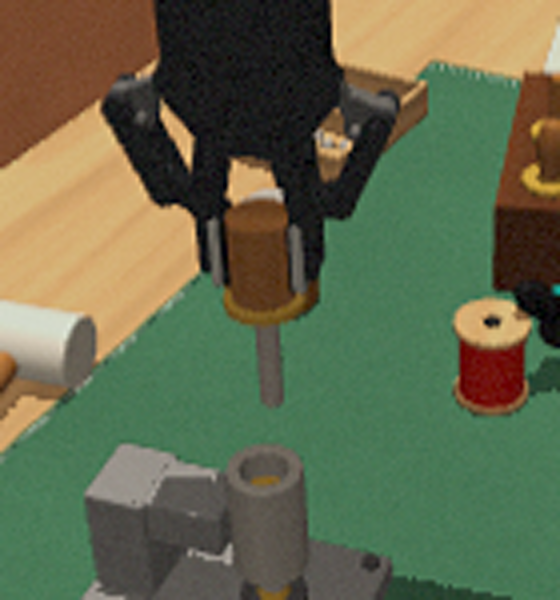

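View pics/c_w4.png

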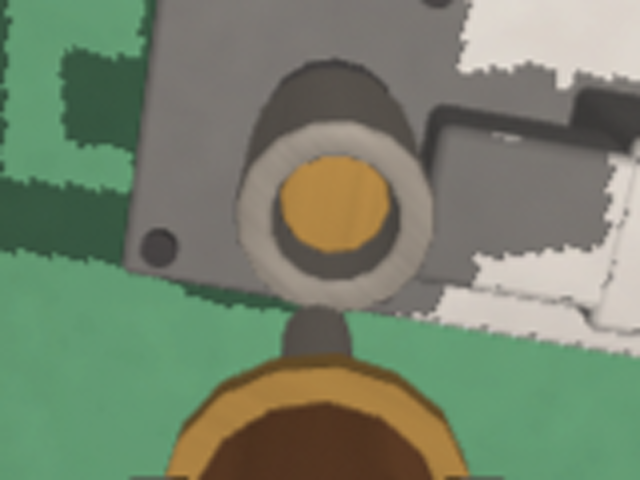

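```bash
python3 - <<'E'
from h import *
p=telemetry.sense()['eef_pos'];print(p)
off=lambda n,s:None
for n,(u0,v0),r in [('side4',(180,160),4),('wrist4',(200,140),4)]:
  c=load(n); th=np.linspace(0,2*np.pi,8,endpoint=False)
  Q=[[p[0],p[1],p[2]-71.7],[523.5,242.5,110],[523,241.3,110],[523.9,243.6,110]]+[[523.5+20*np.cos(a),242.5+20*np.sin(a),110] for a in th]
  print(n,np.round((proj(c,Q)-[u0,v0])*r))
E
```

```text
[525.50949977 230.47616359 215.63763124]
side4 [[272. 395.]
 [267. 462.]
 [269. 461.]
 [265. 463.]
 [234. 450.]
 [228. 470.]
 [246. 486.]
 [276. 488.]
 [301. 474.]
 [305. 454.]
 [288. 439.]
 [258. 438.]]
wrist4 [[323. 348.]
 [332. 228.]
 [328. 233.]
 [336. 224.]
 [428. 259.]
 [425. 184.]
 [365. 133.]
 [286. 138.]
 [234. 197.]
 [242. 272.]
 [300. 320.]
 [377. 314.]]
```

```bash
python3 - <<'E'
from h import *
w=load('wrist4');s=load('side4')
f=lambda x,y,u0,v0,r:(u0+(x+.5)/r-.5,v0+(y+.5)/r-.5)
print('wrist rim',pt(w,*f(336,216,200,140,4),h=110),'tip',pt(w,*f(317,339,200,140,4),h=143.5))
print('side rim',pt(s,*f(267,467,180,160,4),h=110),'tip',pt(s,*f(271,401,180,160,4),h=143.5))
c=load('top0');print('top tilt?')
E
python3 go.py 524.5 244 215
```

```text
wrist rim [523.06253674 245.30896727 110.        ] tip [523.68476864 231.77217208 143.5       ]
side rim [522.89564171 245.0078882  110.        ] tip [525.11867255 233.65751802 143.5       ]
top tilt?
t 7.22 p [525.5 230.5 215.6] x [ 0.95   0.313 -0.   ] y [-0. -0. -1.] F [-0.4 -0.4 -1. ] g 0.354 q [ 0.21  0.43  1.37 -0.    1.34 -0.11]
delta cm tool [0.33 0.06 1.32]
```

```bash
python3 -m handwheel '[{"delta_pos":[0.1,0,0.4],"twist":[0,0,0],"jaw":0},{"delta_pos":[0.2,0,0.8],"twist":[0,0,0],"jaw":0},{"delta_pos":[0.28,0,1.25],"twist":[0,0,0],"jaw":0},{"delta_pos":[0.28,0,1.25],"twist":[0,0,0],"jaw":0},{"delta_pos":[0.28,0.5,1.25],"twist":[0,0,0],"jaw":0},{"delta_pos":[0.28,1,1.25],"twist":[0,0,0],"jaw":0},{"delta_pos":[0.28,1.6,1.25],"twist":[0,0,0],"jaw":0},{"delta_pos":[0.28,2.2,1.25],"twist":[0,0,0],"jaw":0},{"delta_pos":[0.28,2.5,1.25],"twist":[0,0,0],"jaw":0},{"delta_pos":[0.28,2.5,1.25],"twist":[0,0,0],"jaw":0}]' 80
python3 go.py 524.2 243.2 177
python3 - <<'E'
from h import *
cap('wrist','wrist5');cap('side','side5')
cropz('side5',180,160,320,310,4,'c_s5');cropz('wrist5',200,140,360,260,4,'c_w5')
E
```

```text
time_s: 8.05
eef_pos: [523.8, 244.0, 189.7]
ee_rot: [-0.698, 0.698, 0.112, -0.113]
force: [0.5, 0.2, -2.0]
grip_width: 0.358
t 8.05 p [523.8 244.  189.7] x [ 0.95   0.313 -0.002] y [-0.002 -0.    -1.   ] F [ 0.5  0.2 -2. ] g 0.358 q [ 0.23  0.46  1.39 -0.    1.29 -0.09]
delta cm tool [ 0.02  1.27 -0.09]
```

View pics/c_s5.png

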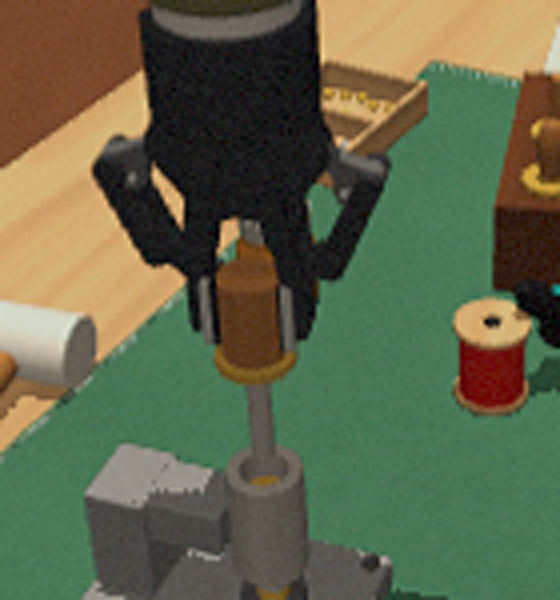

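View pics/c_w5.png

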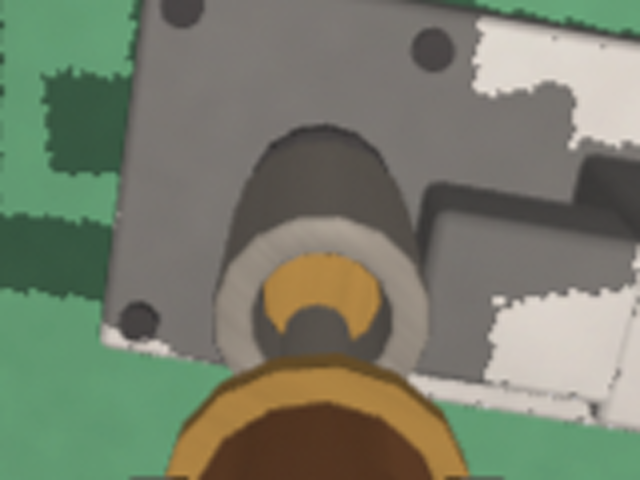

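```bash
python3 -m handwheel '[{"delta_pos":[0.1,0.1,0],"twist":[0,0,0],"jaw":0},{"delta_pos":[0.1,0.3,0],"twist":[0,0,0],"jaw":0},{"delta_pos":[0.1,0.5,0],"twist":[0,0,0],"jaw":0},{"delta_pos":[0.1,0.7,0],"twist":[0,0,0],"jaw":0},{"delta_pos":[0.1,0.9,0],"twist":[0,0,0],"jaw":0},{"delta_pos":[0.1,1.1,0],"twist":[0,0,0],"jaw":0},{"delta_pos":[0.1,1.3,0],"twist":[0,0,0],"jaw":0},{"delta_pos":[0.1,1.4,0],"twist":[0,0,0],"jaw":0},{"delta_pos":[0.1,1.4,0],"twist":[0,0,0],"jaw":0},{"delta_pos":[0.1,1.4,0],"twist":[0,0,0],"jaw":0}]' 80
python3 go.py 524.2 243.2 157
python3 - <<'E'
from h import *
cap('wrist','wrist6');cap('side','side6')
cropz('side6',180,200,320,310,5,'c_s6');cropz('wrist6',200,140,360,260,4,'c_w6')
E
```

```text
time_s: 8.98
eef_pos: [525.1, 244.5, 176.8]
ee_rot: [-0.698, 0.698, 0.112, -0.112]
force: [-0.1, 0.2, -1.6]
grip_width: 0.36
t 8.98 p [525.1 244.5 176.8] x [0.95  0.314 0.   ] y [ 0. -0. -1.] F [-0.1  0.2 -1.6] g 0.36 q [ 0.23  0.48  1.41 -0.    1.26 -0.09]
delta cm tool [-0.13  1.98 -0.09]
```

View pics/c_s6.png

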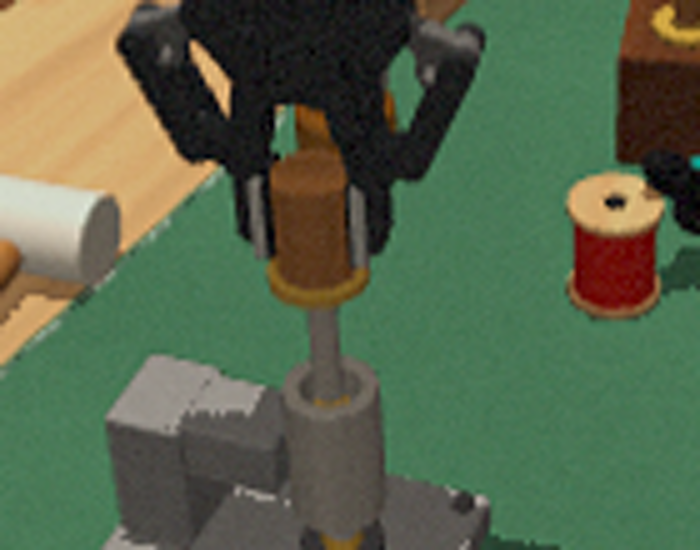

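View pics/c_w6.png

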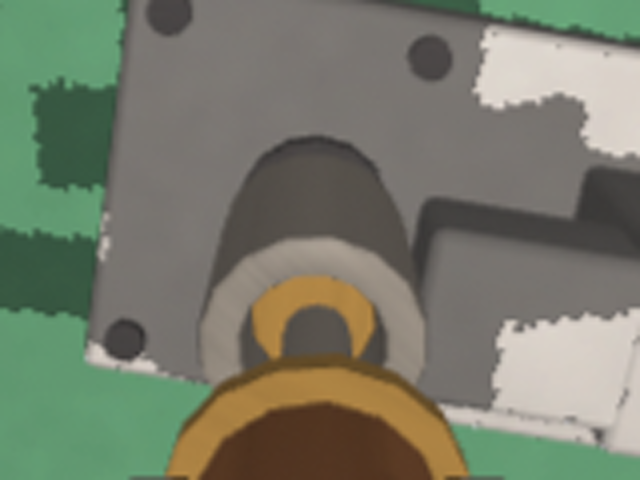

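```bash
python3 -m handwheel '[{"delta_pos":[0,0.2,0],"twist":[0,0,0],"jaw":0},{"delta_pos":[0,0.4,0],"twist":[0,0,0],"jaw":0},{"delta_pos":[0,0.6,0],"twist":[0,0,0],"jaw":0},{"delta_pos":[0,0.8,0],"twist":[0,0,0],"jaw":0},{"delta_pos":[0,0.9,0],"twist":[0,0,0],"jaw":0},{"delta_pos":[0,1.0,0],"twist":[0,0,0],"jaw":0},{"delta_pos":[0,1.1,0],"twist":[0,0,0],"jaw":0},{"delta_pos":[0,1.2,0],"twist":[0,0,0],"jaw":0},{"delta_pos":[0,1.2,0],"twist":[0,0,0],"jaw":0},{"delta_pos":[0,1.2,0],"twist":[0,0,0],"jaw":0}]' 80
python3 go.py 525.1 244.5 157
```

```text
time_s: 9.92
eef_pos: [525.1, 244.5, 165.1]
ee_rot: [-0.698, 0.698, 0.112, -0.112]
force: [-1.3, -0.2, 2.9]
grip_width: 0.358
t 9.92 p [525.1 244.5 165.1] x [0.95  0.314 0.   ] y [ 0.  0. -1.] F [-1.3 -0.2  2.9] g 0.358 q [ 0.23  0.49  1.42 -0.    1.23 -0.09]
delta cm tool [-0.    0.81  0.  ]
```

```bash
python3 -m handwheel '[{"delta_pos":[0,0.1,0],"twist":[0,0,0],"jaw":0},{"delta_pos":[0,0.2,0],"twist":[0,0,0],"jaw":0},{"delta_pos":[0,0.3,0],"twist":[0,0,0],"jaw":0},{"delta_pos":[0,0.4,0],"twist":[0,0,0],"jaw":0},{"delta_pos":[0,0.5,0],"twist":[0,0,0],"jaw":0},{"delta_pos":[0,0.5,0],"twist":[0,0,0],"jaw":0},{"delta_pos":[0,0.5,0],"twist":[0,0,0],"jaw":0},{"delta_pos":[0,0.5,0],"twist":[0,0,0],"jaw":0},{"delta_pos":[0,0.5,0],"twist":[0,0,0],"jaw":0},{"delta_pos":[0,0.5,0],"twist":[0,0,0],"jaw":0}]' 80
python3 go.py 525.1 244.5 157
```

```text
time_s: 10.75
eef_pos: [525.2, 244.5, 160.1]
ee_rot: [0.698, -0.698, -0.112, 0.112]
force: [-1.6, -0.8, 5.6]
grip_width: 0.358
t 10.75 p [525.2 244.5 160.1] x [0.95  0.314 0.   ] y [ 0.  0. -1.] F [-1.6 -0.8  5.6] g 0.358 q [ 0.23  0.49  1.43 -0.    1.22 -0.09]
delta cm tool [-0.01  0.31  0.  ]
```

```bash
python3 -m handwheel '[{"delta_pos":[0,0.1,0],"twist":[0,0,0],"jaw":0},{"delta_pos":[0,0.2,0],"twist":[0,0,0],"jaw":0},{"delta_pos":[0,0.3,0],"twist":[0,0,0],"jaw":0},{"delta_pos":[0,0.37,0],"twist":[0,0,0],"jaw":0},{"delta_pos":[0,0.37,0],"twist":[0,0,0],"jaw":0},{"delta_pos":[0,0.37,0],"twist":[0,0,0],"jaw":0},{"delta_pos":[0,0.37,0],"twist":[0,0,0],"jaw":0},{"delta_pos":[0,0.37,0],"twist":[0,0,0],"jaw":0},{"delta_pos":[0,0.37,0],"twist":[0,0,0],"jaw":0},{"delta_pos":[0,0.37,0],"twist":[0,0,0],"jaw":0}]' 80
python3 go.py 525.1 244.5 157
python3 - <<'E'
from h import *
cap('wrist','wrist7');cap('side','side7')
cropz('side7',180,200,320,310,5,'c_s7');cropz('wrist7',160,140,400,340,3,'c_w7')
c=load('side7');p=telemetry.sense()['eef_pos'];f=telemetry.sense()['force'];print(f)
print((proj(c,[[523.5,244,z] for z in (145,150,195,110)])-[180,200])*5)
E
```

```text
time_s: 11.58
eef_pos: [525.2, 244.5, 156.7]
ee_rot: [-0.698, 0.698, 0.113, -0.112]
force: [-3.7, -0.7, 8.4]
grip_width: 0.352
t 11.58 p [525.2 244.5 156.7] x [0.95  0.314 0.001] y [ 0.001  0.    -1.   ] F [-3.7 -0.7  8.4] g 0.352 q [ 0.23  0.5   1.43 -0.    1.21 -0.09]
delta cm tool [-0.01 -0.03  0.  ]
[-2.91501402 -1.36779079  8.39818391]
[[326.39798884 312.39172201]
 [325.59010951 302.47603688]
 [318.08003962 210.08072484]
 [331.91148468 379.94134643]]
```

View pics/c_s7.png

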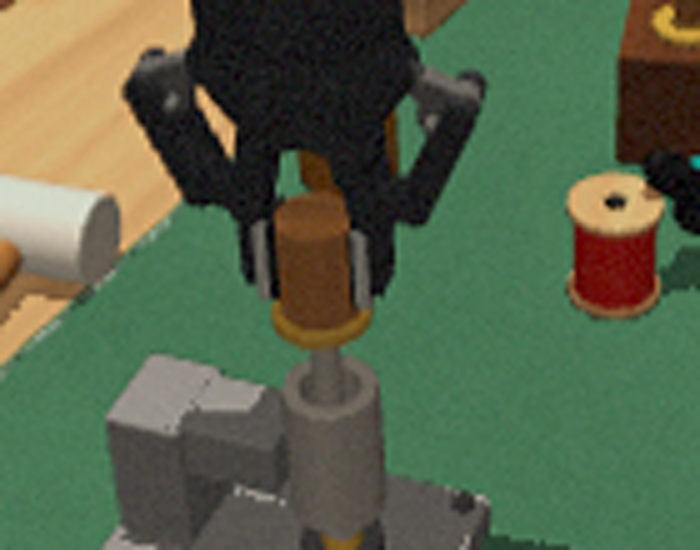

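View pics/c_w7.png

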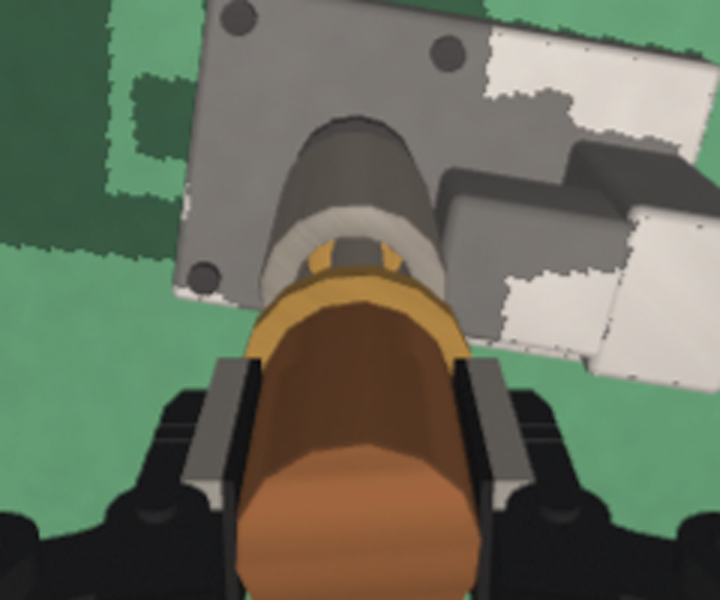

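```bash
python3 -m handwheel '[{"delta_pos":[0,0,0],"twist":[0,0,0],"jaw":0},{"delta_pos":[0,0,0],"twist":[0,0,0],"jaw":0},{"delta_pos":[0,0,0],"twist":[0,0,0],"jaw":0},{"delta_pos":[0,0,0],"twist":[0,0,0],"jaw":0},{"delta_pos":[0,0,0],"twist":[0,0,0],"jaw":0},{"delta_pos":[0,0,0],"twist":[0,0,0],"jaw":0},{"delta_pos":[0,0,0],"twist":[0,0,0],"jaw":0},{"delta_pos":[0,0,0],"twist":[0,0,0],"jaw":0},{"delta_pos":[0,0,0],"twist":[0,0,0],"jaw":0},{"delta_pos":[0,0,0],"twist":[0,0,0],"jaw":0}]' 80
python3 go.py 525.1 244.5 157
python3 - <<'E'
from h import *
cap('top','top8'); cropz('top8',270,150,420,300,4,'c_t8')
E
```

```text
time_s: 12.52
eef_pos: [525.2, 244.5, 156.7]
ee_rot: [-0.698, 0.698, 0.113, -0.112]
force: [-3.5, -1.3, 8.9]
grip_width: 0.356
t 12.52 p [525.2 244.5 156.7] x [0.95  0.314 0.001] y [ 0.001  0.    -1.   ] F [-3.5 -1.3  8.9] g 0.356 q [ 0.23  0.5   1.43 -0.    1.21 -0.09]
delta cm tool [-0.01 -0.03  0.  ]
```

View pics/c_t8.png

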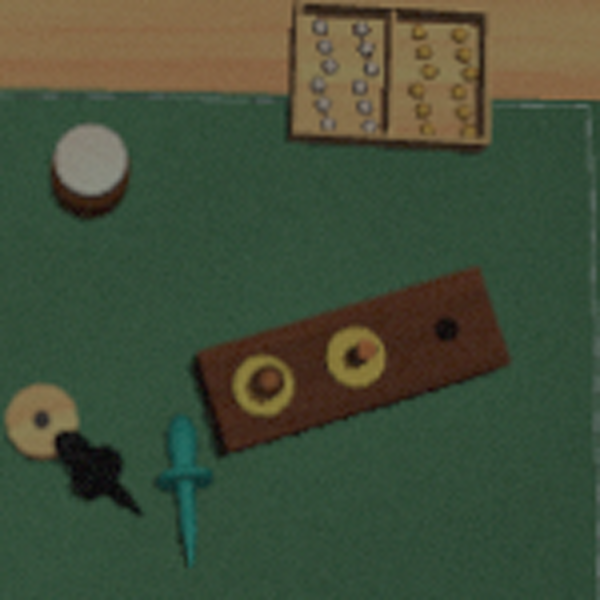

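```bash
python3 -c "
from rig import ctrl
print(ctrl.finish_job())"; python3 go.py
```

```text
the job is handed in; nothing more can be done
None
the job is handed in; nothing more can be done
```

I drew the punch out of the block, put its shank down the guide tube and pushed the ram down about 10 mm. I handed the job in at about 12.6 s, still holding the punch there with an 80 N grip. No verdict was reported.

**Last checks before hand-in:**
- **Ram travel:** I could not read the ram directly. The height change since the expected first contact gives about 10 mm. The spring force, about 10 N above the free-hanging reading, also gives 10 mm or slightly more. The height was unchanged over the last 0.9 s.
- **Grip and uprightness:** The opening was steady at about 0.356, close to the handle's 32 mm. The tool axis was vertical to about 0.001 rad. The side view suggested a possible punch tilt of 1–2°, well under the 0.2 rad limit.
- **Side force:** There was a small sideways force of about 3.5 N, so the shank may be lightly touching the tube wall.
- **The rest of the bench:** In the last top view the awl and creaser are upright in their wells, and the small spool, the jar and the tray are in place. I did not re-check the mallet, the folder or the two far spools.
- **Look-alikes:** The black and turquoise ones, which stood tilted in the first pictures, were lying flat at the end. The arm never went down near them, so I take it they fell over by themselves.

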